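# Press the half-open sample pot shut

## Robot

A 7-joint arm with a two-finger parallel gripper is mounted at the origin on the work surface. World frame = base frame: x ahead of the robot, y to its left, z up, the work surface at z = 0. Lengths are in m, angles in rad, forces in N, time in s.
With the tool pointing down it reaches from about 0.4 to 0.9 m from the base axis. Payload 5.6 kg.
Tool frame: the origin (TCP) lies at the very end of the fingers, on their centre line; the grasp point (between the pads) lies 19 mm behind it; z points along the fingers, y is the line along which they close (so a half turn about z gives the same grasp; the last joint's range is limited). The gripper opens to 92 mm and grips with 3 to 60 N. Pads are 20 mm wide; open, the fingers measure 128 mm over their backs; the gripper's body (75 mm by 189 mm) begins 69 mm behind the grasp point.
Start: joints at [-1.298, 0.468, -0.012, 1.603, 0.006, 1.071, -0.056], TCP at [0.202, 0.618, 0.215] pointing down, gripper open.
Joint ranges: [-2.53, 2.53], [-0.31, 2.02], [-1.57, 1.55], [0.28, 2.44], [-1.29, 4.43], [0.15, 1.84], [-2.92, 2.92]. Speed limits (rad/s): [2.57, 2.57, 3.14, 3.14, 3.14, 3.14, 3.14].

## Interface

Orientations are given as a unit quaternion [x, y, z, w].
In Python, from rig import r gives the robot as it stands.
- The arm moves only by the shell command python3 -m crank 'ROWS' [FORCE]. ROWS is JSON, a list of rows, each an object of numbers: "jaw": the closure, from -1 (fully open) to 1 (shut); "x", "y", "z": the shift along the world's x, y, z in m; "wx", "wy", "wz": the turn, a rotation vector about the world's x, y, z in rad. In form: [{"jaw": .., "x": .., "y": .., "z": .., "wx": .., "wy": .., "wz": ..}, ...]. A call has 1 to 8 rows; each row is the pose to reach, as a shift and turn from the pose commanded when the call began; what a row does not reach only later rows make up. A row lasts 1/8 s, in which the tool goes at most 62.5 mm and 10.7 degrees, less where a joint would pass 70% of its speed; a pose out of reach is approached as far as the arm can. A call with a gripper value outside its range is refused whole. The fingers move at their own pace and stop on an object; FORCE is the grip in N (left out, the last holds). Time passes only in rows, so rows that repeat a pose let the fingers close. It gives the time, the measured TCP pose, the force, the opening and the grip force at its end, in the units of the state.
- r.read_state(): the state, without advancing time (a new reading comes with each control period).
- r.capture(name): name is "scene" or "top" or "wrist"; returns (picture, depth): 384x512x3 uint8, red, green, blue; 384x512 float32, m along the optical axis (not along the pixel's ray), 0 where there is no reading.
- r.get_calibration(name): a dict with "mtx" (3x3 intrinsics, pixels), "origin" and "orientation" of the camera in the world; the wrist camera has in their place "hand_eye" (4x4, takes a point from camera to tool coordinates, whose origin is the TCP and whose axes are the flange's). Camera axes: x right, y down, z forward; pixel columns grow to the right and rows downward; lengths in m; the calibration is good to about 2 mm. A picture is of the moment at which its call begins: read the wrist's pose just before it. get_calibration takes no time and is no camera call.
- r.hand_in(): hands the job in; it is judged then, once.
The state is a dict: "time_s": time; "q": joint angles; "qd": joint speeds; "joint_efforts": joint torques, N m; "tool_pos": TCP position; "eef_rot": TCP orientation; "wrist_force": force on the tool from outside, world axes, zero at the start; "ft_torque": the same for the moment, N m; "opening": finger opening in m; "gripper_force": force on a finger pad.
Only numpy, scipy, OpenCV 4.12 (cv2) and the standard library are available. Lean on these libraries where they do the work, as an engineer would, in place of code of your own. Each camera call takes 0.05 s, during which the arm holds its last target. There are 200 camera calls.

## Task

On the grey tray stand four flip-top sample pots, and one has been left with its lid ajar. Press that lid gently down with the fingertips until it is fully shut, then withdraw. Do not pick the pot up, tip it or shove it out of its place, and do not touch the other pots or the bottle.

Things in the scene. Friction and masses are not known exactly. Their poses are not given: they have to be found in the camera images.
- ajar_pot: The sample pot whose lid is ajar: round clear plastic, 70 mm across at the rim, 50 mm high to the rim, 0.13 to 0.26 kg, holding small finds; loose on the tray. Origin: centre of its underside, z up along its axis, x points horizontally from the lid's hinge towards its thumb tab (the side that stands up). Hinge line: parallel to y at x = -36 mm, z = 50 mm.
- ajar_lid (a joint): Opening angle of its white lid, rad: 0 = fully shut (firm stop on the rim), growing as the tab side rises; starts at 0.34 to 0.55. Lid: disc 75 mm across, 4 mm thick, centre 36 mm from the hinge line; a thumb tab 20 mm wide, 3 mm thick reaches 87 mm from the hinge line. Stiff hinge: it stays at any angle, gives way under about 4 N pressed down near the tab, and does not spring back.
- lid_press (a point): The place to press: on the lid's upper face on the line from hinge to tab, 60 mm from the hinge line and 4 mm above the lid's underside; moves with the lid. Its x runs along the lid from hinge to tab, its z out of the upper face. When shut it lies 24 mm from the pot's axis and 54 mm above the pot's underside.
- pot_b: A closed sample pot, the same as ajar_pot (lid top 54 mm above its underside, lid 75 mm across, tab reaching 51 mm from the axis), lid shut flat and one piece with it. Loose, to be left alone. Origin: centre of the underside, z up, x towards its tab.
- pot_c: A closed sample pot, the same as ajar_pot (lid top 54 mm above its underside, lid 75 mm across, tab reaching 51 mm from the axis), lid shut flat and one piece with it. Loose, to be left alone. Origin: centre of the underside, z up, x towards its tab.
- pot_d: A closed sample pot, the same as ajar_pot (lid top 54 mm above its underside, lid 75 mm across, tab reaching 51 mm from the axis), lid shut flat and one piece with it. Loose, to be left alone. Origin: centre of the underside, z up, x towards its tab.
- bottle: Glass bottle with a blue cap, 56 mm across, 100 mm high, loose on the tray, to be left alone. Origin: centre of its underside.
- tray: Grey serving tray, 360 mm (x) by 460 mm (y), fixed to the bench; floor 4 mm thick, lip 14 mm high. Origin: centre of its underside.
Things that resemble listed ones, but are neither listed nor needed, are in the scene too. What is shaped like the ajar_pot but purple or yellow is not meant.

How it is judged:
By the outcome, as a careful person would: the job done as asked, in the order asked, and still so for the second after the job is handed in, with the robot touching nothing.
It also fails if it takes over 32 s, if anything falls off the work surface, if the arm or the gripper's body presses on something with over 40 N, if the wrist force passes 120 N, or if a joint passes its speed limit or range.

## Working session

There is one attempt and no reset: what is moved stays moved. The work goes in short steps, Python scripts to look and compute and a shell command to move; the robot and the scene stay as the last step left them, time stands still between calls to the robot, and variables do not carry over. Pictures are saved under pics/ and viewed, at most 10 in all, crops included, and the job is handed in when it is done.

```bash
mkdir -p pics; cat > h.py <<'E'
import numpy as np,cv2
from rig import r
from scipy.spatial.transform import Rotation as R
def cam(n):
    c=r.get_calibration(n);K=np.array(c["mtx"]);o=np.array(c["origin"]);q=np.array(c["orientation"])
    M=q if q.shape==(3,3) else R.from_quat(q).as_matrix()
    return K,o,M
def cloud(n,d):
    K,o,M=cam(n);v,u=np.mgrid[:d.shape[0],:d.shape[1]]
    p=np.stack([(u-K[0,2])/K[0,0]*d,(v-K[1,2])/K[1,1]*d,d],-1)
    return p@M.T+o
E
python3 - <<'E'
from h import *
ims=[]
for n in("scene","top"):
    p,d=r.capture(n);np.savez(f"{n}.npz",p=p,d=d);cv2.imwrite(f"pics/{n}.png",p[...,::-1]);print(n,cam(n),(d>0).mean())
print(r.read_state())
E
```

```text
scene (array([[469.77964375,   0.        , 258.16021368],
       [  0.        , 469.77964375, 189.00408503],
       [  0.        ,   0.        ,   1.        ]]), array([1.07351679, 0.1557613 , 0.79174354]), array([[-0.31259371,  0.74753098, -0.5860739 ],
       [ 0.94985401,  0.24085622, -0.19941325],
       [-0.00790803, -0.61901997, -0.78533543]])) 0.9960835774739584
top (array([[394.95428731,   0.        , 255.6760896 ],
       [  0.        , 394.95428731, 196.61851784],
       [  0.        ,   0.        ,   1.        ]]), array([ 0.42686304, -0.00683399,  0.97941195]), array([[-0.01517375, -0.98911897,  0.14633328],
       [-0.99972268,  0.01237199, -0.02003763],
       [ 0.01800916, -0.14659674, -0.98903239]])) 0.9958597819010416
{'time_s': 0.1, 'q': array([-1.29805747,  0.46825957, -0.01163704,  1.60352057,  0.00598499,
        1.07140218, -0.05632047]), 'qd': array([-0.00062427, -0.00337457,  0.00016876, -0.00177558,  0.00039606,
       -0.00039895,  0.00097014]), 'joint_efforts': array([ 5.85932139e-04, -5.21649921e+01, -1.26642009e-02, -2.44364870e+01,
       -5.68229577e-02,  1.40391500e-02,  5.49253707e-05]), 'tool_pos': array([0.20171532, 0.61736064, 0.21375932]), 'eef_rot': array([ 1.57244871e-01,  9.87559338e-01, -7.73287451e-04, -8.00829347e-05]), 'wrist_force': array([-0.5699457 ,  0.57239789, -0.16734368]), 'ft_torque': array([ 0.00189799, -0.02929082,  0.03901019]), 'gripper_force': 0.0, 'opening': 0.09154212396026132}
```

View pics/scene.png

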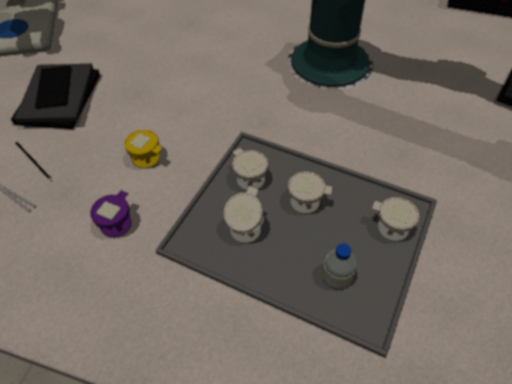

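View pics/top.png

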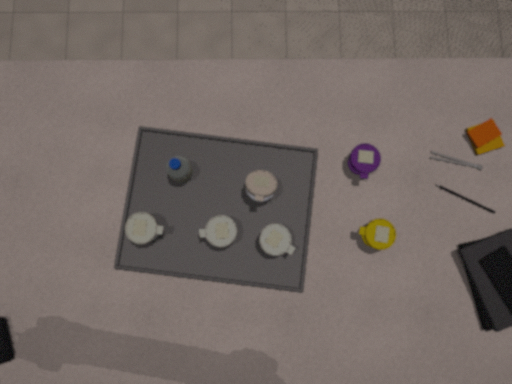

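The scene view shows four white-lidded pots on the tray: scene (251,166), (307,190), (397,216) and (244,213); top (275,240), (221,231), (141,228) and (261,184). The purple and yellow pots are off the tray and not meant. The pot at scene (244,213), top (261,184), looks ajar because its lid is tilted. I'll check with lid-plane fits and a crop.

```bash
python3 - <<'E'
from h import *
for n in("scene","top"):
    z=np.load(n+".npz");p,d=z["p"],z["d"];P=cloud(n,d)
    hsv=cv2.cvtColor(p,cv2.COLOR_RGB2HSV)
    X=P
    m=((X[...,2]>.042)&(X[...,2]<.13)&(hsv[...,2]>110)&(X[...,0]>.2)&(X[...,0]<.9)&(abs(X[...,1])<.5)).astype(np.uint8)
    k,l,s,c=cv2.connectedComponentsWithStats(m)
    for i in range(1,k):
        if s[i,4]<150: continue
        q=X[l==i];cc=np.median(q,0)
        q=q[np.linalg.norm((q-cc)[:,:2],axis=1)<.03]
        A=np.c_[q[:,:2]-cc[:2],np.ones(len(q))]
        w=np.ones(len(q))>0
        for _ in range(5):
            f=np.linalg.lstsq(A[w],q[w,2],rcond=None)[0];e=abs(A@f-q[:,2]);w=e<.004
        print(n,c[i].round(),s[i,4],"c",cc.round(4),"tilt",np.arctan(np.hypot(*f[:2])).round(3),"rising dir",np.degrees(np.arctan2(f[1],f[0])).round(),"z0",f[2].round(4),"inl",w.mean().round(2))
    a,b,c0,e0=(165,275,185,315) if n=="scene" else (145,225,200,310)
    cr=p[a:b,c0:e0,::-1];cr=cv2.resize(cr,(520,400),interpolation=cv2.INTER_CUBIC)
    globals()[n]=np.clip(cr*1.5,0,255).astype(np.uint8)
cv2.imwrite("pics/crop.png",cv2.resize(np.hstack([scene,top]),(800,308)))
E
```

```text
scene [142. 142.] 679 c [ 0.4765 -0.3152  0.0524] tilt 0.009 rising dir -135.0 z0 0.0524 inl 1.0
scene [249. 163.] 752 c [ 0.4641 -0.07    0.0565] tilt 0.005 rising dir 28.0 z0 0.0565 inl 1.0
scene [308. 186.] 859 c [0.4866 0.0603 0.0564] tilt 0.005 rising dir -53.0 z0 0.0565 inl 0.99
scene [243. 211.] 1185 c [ 0.5958 -0.0368  0.0735] tilt 0.469 rising dir 171.0 z0 0.0734 inl 0.99
scene [398. 212.] 986 c [0.4965 0.2415 0.0565] tilt 0.007 rising dir 24.0 z0 0.0566 inl 1.0
scene [108. 210.] 236 c [ 0.6609 -0.2936  0.0529] tilt 0.035 rising dir -7.0 z0 0.0529 inl 1.0
top [365. 156.] 166 c [ 0.6595 -0.2922  0.0536] tilt 0.026 rising dir -77.0 z0 0.0536 inl 1.0
top [261. 184.] 660 c [ 0.5923 -0.0367  0.0742] tilt 0.472 rising dir 171.0 z0 0.0749 inl 0.99
top [142. 228.] 793 c [0.4931 0.241  0.0574] tilt 0.003 rising dir 12.0 z0 0.0575 inl 0.98
top [219. 231.] 805 c [0.4839 0.0589 0.0573] tilt 0.01 rising dir -68.0 z0 0.0574 inl 0.98
top [379. 233.] 808 c [ 0.4742 -0.3154  0.0531] tilt 0.005 rising dir -78.0 z0 0.0532 inl 0.97
top [276. 240.] 801 c [ 0.4611 -0.0709  0.0574] tilt 0.01 rising dir 92.0 z0 0.0574 inl 0.99
```

View pics/crop.png

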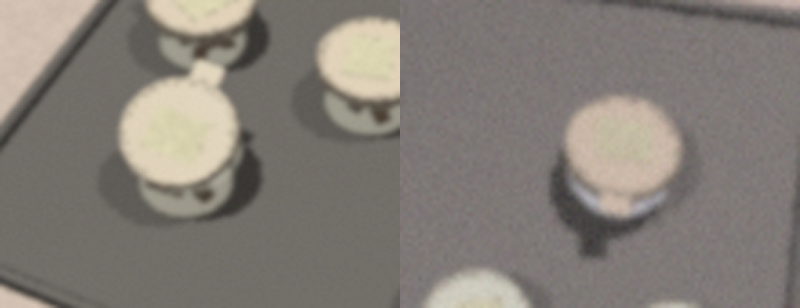

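Confirmed: the pot at scene (243,211), top (261,184), is the one meant. Its lid is tilted 0.47 rad with the tab rising towards 171°, and the other three on the tray are flat (under 0.01 rad). The pot axis is at about (0.588, -0.036). I'll press with closed fingers at about (0.574, -0.034), which puts the fingers' leading edge about 60 mm from the hinge.

```bash
python3 -m crank '[{"jaw":1,"x":0.03,"y":-0.05,"z":0,"wz":0.02},{"jaw":1,"x":0.06,"y":-0.1,"z":0,"wz":0.04},{"jaw":1,"x":0.09,"y":-0.15,"z":0,"wz":0.06},{"jaw":1,"x":0.12,"y":-0.2,"z":0,"wz":0.08},{"jaw":1,"x":0.15,"y":-0.25,"z":0,"wz":0.1},{"jaw":1,"x":0.18,"y":-0.3,"z":0,"wz":0.12},{"jaw":1,"x":0.21,"y":-0.35,"z":0,"wz":0.14},{"jaw":1,"x":0.24,"y":-0.4,"z":0,"wz":0.155}]' 20
python3 -m crank '[{"jaw":1,"x":0.03,"y":-0.05},{"jaw":1,"x":0.06,"y":-0.1},{"jaw":1,"x":0.09,"y":-0.15},{"jaw":1,"x":0.11,"y":-0.2},{"jaw":1,"x":0.132,"y":-0.251},{"jaw":1,"x":0.132,"y":-0.251},{"jaw":1,"x":0.132,"y":-0.251,"z":-0.04},{"jaw":1,"x":0.132,"y":-0.251,"z":-0.04}]'
python3 - <<'E'
from h import *
s=r.read_state();print(s["time_s"],s["tool_pos"],R.from_quat(s["eef_rot"]).as_matrix().round(3),s["wrist_force"],s["opening"])
p,d=r.capture("wrist");c=r.get_calibration("wrist");K=np.array(c["mtx"]);H=np.array(c["hand_eye"])
v,u=np.mgrid[:384,:512];P=np.stack([(u-K[0,2])/K[0,0]*d,(v-K[1,2])/K[1,1]*d,d],-1)@H[:3,:3].T+H[:3,3]
P=P@R.from_quat(s["eef_rot"]).as_matrix().T+s["tool_pos"]
m=(P[...,2]>.05)&(P[...,2]<.11)&(p.min(-1)>90)&(np.hypot(P[...,0]-.59,P[...,1]+.037)<.055)
q=P[m];print(m.sum(),q.min(0),q.max(0),np.median(q,0))
f=np.linalg.lstsq(np.c_[q[:,:2]-np.median(q,0)[:2],np.ones(len(q))],q[:,2],rcond=None)[0];print(f,np.arctan(np.hypot(*f[:2])),np.degrees(np.arctan2(f[1],f[0])))
cv2.imwrite("pics/w1.png",p[...,::-1])
E
```

```text
0.1 [0.20171532 0.61736064 0.21375932] [[-0.951  0.311 -0.   ]
 [ 0.311  0.951 -0.002]
 [-0.    -0.002 -1.   ]] [-0.5699457   0.57239789 -0.16734368] 0.09154212396026132validation failed for argument at $[0]...
validation failed for argument at $[0]...
Traceback (most recent call last):
ValueError: zero-size array to reduction operation minimum which has no identity
```

The call was refused, so nothing moved. Each row probably needs every key, so I'll write them out in full.

```bash
python3 -m crank '[{"jaw":1,"x":0.03,"y":-0.05,"z":0,"wx":0,"wy":0,"wz":0.02},{"jaw":1,"x":0.06,"y":-0.1,"z":0,"wx":0,"wy":0,"wz":0.04},{"jaw":1,"x":0.09,"y":-0.15,"z":0,"wx":0,"wy":0,"wz":0.06},{"jaw":1,"x":0.12,"y":-0.2,"z":0,"wx":0,"wy":0,"wz":0.08},{"jaw":1,"x":0.15,"y":-0.25,"z":0,"wx":0,"wy":0,"wz":0.1},{"jaw":1,"x":0.18,"y":-0.3,"z":0,"wx":0,"wy":0,"wz":0.12},{"jaw":1,"x":0.21,"y":-0.35,"z":0,"wx":0,"wy":0,"wz":0.14},{"jaw":1,"x":0.24,"y":-0.4,"z":0,"wx":0,"wy":0,"wz":0.155}]' 20
```

```text
time_s: 1.15
tool_pos: [0.4426, 0.2161, 0.2147]
eef_rot: [0.08, 0.997, 0.0, 0.0]
wrist_force: [0.2, 0.2, 0.3]
opening: 0.0141
gripper_force: 0.0
```

```bash
python3 -m crank '[{"jaw":1,"x":0.03,"y":-0.05,"z":0,"wx":0,"wy":0,"wz":0},{"jaw":1,"x":0.06,"y":-0.1,"z":0,"wx":0,"wy":0,"wz":0},{"jaw":1,"x":0.09,"y":-0.15,"z":0,"wx":0,"wy":0,"wz":0},{"jaw":1,"x":0.11,"y":-0.2,"z":0,"wx":0,"wy":0,"wz":0},{"jaw":1,"x":0.132,"y":-0.251,"z":0,"wx":0,"wy":0,"wz":0},{"jaw":1,"x":0.132,"y":-0.251,"z":-0.02,"wx":0,"wy":0,"wz":0},{"jaw":1,"x":0.132,"y":-0.251,"z":-0.04,"wx":0,"wy":0,"wz":0},{"jaw":1,"x":0.132,"y":-0.251,"z":-0.04,"wx":0,"wy":0,"wz":0}]'
cat > w.py <<'E'
from h import *
import sys
s=r.read_state();print(s["time_s"],s["tool_pos"],s["wrist_force"],s["opening"])
p,d=r.capture("wrist");c=r.get_calibration("wrist");K=np.array(c["mtx"]);H=np.array(c["hand_eye"])
v,u=np.mgrid[:384,:512];P=np.stack([(u-K[0,2])/K[0,0]*d,(v-K[1,2])/K[1,1]*d,d],-1)@H[:3,:3].T+H[:3,3]
P=P@R.from_quat(s["eef_rot"]).as_matrix().T+s["tool_pos"]
m=(d>0)&(P[...,2]>.05)&(P[...,2]<.11)&(p.min(-1)>70)&(np.hypot(P[...,0]-.59,P[...,1]+.037)<.055)
q=P[m];print(m.sum())
if len(q)>50:
    print(q.min(0),q.max(0),np.median(q,0))
    f=np.linalg.lstsq(np.c_[q[:,:2]-np.median(q,0)[:2],np.ones(len(q))],q[:,2],rcond=None)[0];print("tilt",np.arctan(np.hypot(*f[:2])),np.degrees(np.arctan2(f[1],f[0])))
cv2.imwrite(f"pics/{sys.argv[1]}.png",p[...,::-1])
E
python3 w.py w1
```

```text
time_s: 2.15
tool_pos: [0.5726, -0.0332, 0.173]
eef_rot: [0.08, 0.997, -0.0, -0.002]
wrist_force: [0.2, -0.3, 0.2]
opening: 0.0004
gripper_force: 0.0
2.15 [ 0.57263144 -0.03317997  0.17301831] [ 0.16342762 -0.26867535  0.18602209] 0.0003809411870506707
2457
[ 0.54854407 -0.07666716  0.05029042] [ 0.61706776 -0.00274825  0.0962964 ] [ 0.57781504 -0.03641567  0.08076662]
tilt 0.36543219144495726 171.6932958799562
```

View pics/w1.png

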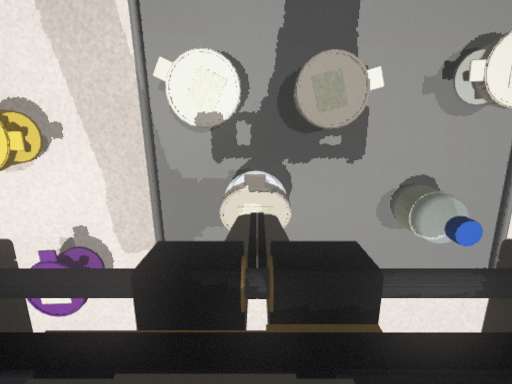

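The wrist view shows the closed fingers (255,240) over the ajar lid (255,205), with its tab pointing up-image at (258,180). Their neighbours are clear of the path. I'll descend to just above the lid, then press slowly.

```bash
python3 -m crank '[{"jaw":1,"x":0.001,"y":-0.003,"z":-0.03,"wx":0,"wy":0,"wz":0},{"jaw":1,"x":0.001,"y":-0.003,"z":-0.06,"wx":0,"wy":0,"wz":0},{"jaw":1,"x":0.001,"y":-0.003,"z":-0.075,"wx":0,"wy":0,"wz":0},{"jaw":1,"x":0.001,"y":-0.003,"z":-0.075,"wx":0,"wy":0,"wz":0}]'
python3 -m crank '[{"jaw":1,"x":0,"y":0,"z":-0.003,"wx":0,"wy":0,"wz":0},{"jaw":1,"x":0,"y":0,"z":-0.006,"wx":0,"wy":0,"wz":0},{"jaw":1,"x":0,"y":0,"z":-0.009,"wx":0,"wy":0,"wz":0},{"jaw":1,"x":0,"y":0,"z":-0.012,"wx":0,"wy":0,"wz":0},{"jaw":1,"x":0,"y":0,"z":-0.015,"wx":0,"wy":0,"wz":0},{"jaw":1,"x":0,"y":0,"z":-0.018,"wx":0,"wy":0,"wz":0}]'
```

```text
time_s: 2.7
tool_pos: [0.5748, -0.036, 0.0994]
eef_rot: [0.08, 0.997, -0.0, -0.0]
wrist_force: [-0.0, 0.3, -0.4]
opening: 0.0005
gripper_force: 0.0
time_s: 3.45
tool_pos: [0.5749, -0.0361, 0.0816]
eef_rot: [0.08, 0.997, 0.0, 0.0]
wrist_force: [-0.9, 0.6, 5.0]
opening: 0.0004
gripper_force: 1.7
```

Contact is at about 5 N as the lid gives way. Continuing down.

```bash
python3 -m crank '[{"jaw":1,"x":0,"y":0,"z":-0.002,"wx":0,"wy":0,"wz":0},{"jaw":1,"x":0,"y":0,"z":-0.004,"wx":0,"wy":0,"wz":0},{"jaw":1,"x":0,"y":0,"z":-0.006,"wx":0,"wy":0,"wz":0},{"jaw":1,"x":0,"y":0,"z":-0.008,"wx":0,"wy":0,"wz":0},{"jaw":1,"x":0,"y":0,"z":-0.01,"wx":0,"wy":0,"wz":0},{"jaw":1,"x":0,"y":0,"z":-0.012,"wx":0,"wy":0,"wz":0},{"jaw":1,"x":0,"y":0,"z":-0.014,"wx":0,"wy":0,"wz":0},{"jaw":1,"x":0,"y":0,"z":-0.016,"wx":0,"wy":0,"wz":0}]'
python3 -m crank '[{"jaw":1,"x":0,"y":0,"z":-0.001,"wx":0,"wy":0,"wz":0},{"jaw":1,"x":0,"y":0,"z":-0.002,"wx":0,"wy":0,"wz":0},{"jaw":1,"x":0,"y":0,"z":-0.003,"wx":0,"wy":0,"wz":0},{"jaw":1,"x":0,"y":0,"z":-0.004,"wx":0,"wy":0,"wz":0},{"jaw":1,"x":0,"y":0,"z":-0.005,"wx":0,"wy":0,"wz":0}]'
```

```text
time_s: 4.45
tool_pos: [0.5747, -0.0361, 0.0654]
eef_rot: [0.08, 0.997, 0.0, -0.0]
wrist_force: [-2.4, 0.7, 3.9]
opening: 0.0006
gripper_force: 1.9
time_s: 5.08
tool_pos: [0.5748, -0.0361, 0.0605]
eef_rot: [0.08, 0.997, 0.0, -0.0]
wrist_force: [-3.5, 1.0, 3.8]
opening: 0.0002
gripper_force: 1.9
```

The sideways force is growing, so the lid may be sticking to the tips. I'll check whether the pot has shifted before the final push.

```bash
python3 - <<'E'
from h import *
p,d=r.capture("scene");o=np.load("scene.npz")["p"]
a=np.hstack([cv2.resize(x[150:255,190:300],(400,382),interpolation=cv2.INTER_CUBIC) for x in(o,p)])
cv2.imwrite("pics/s2.png",np.clip(a[...,::-1]*1.5,0,255).astype(np.uint8))
E
```

```text
(no output)
```

View pics/s2.png

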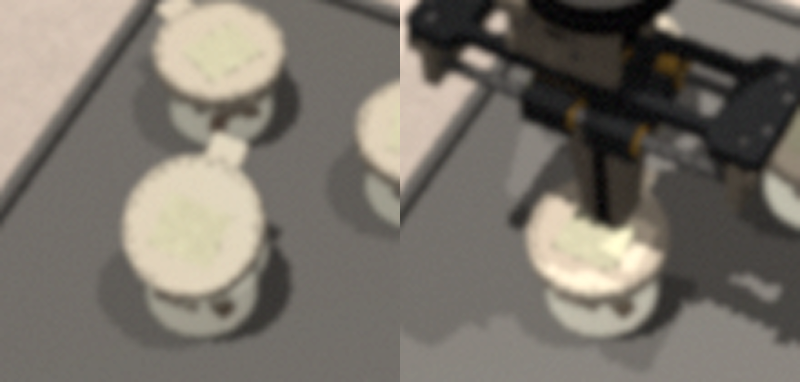

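The pot's base is at the same place in both crops (bottom edge at about row 336), so it hasn't moved and the lid is nearly shut. I'll finish the press with a slight move towards the tab to relieve the drag.

```bash
python3 -m crank '[{"jaw":1,"x":-0.0005,"y":0,"z":-0.001,"wx":0,"wy":0,"wz":0},{"jaw":1,"x":-0.001,"y":0,"z":-0.002,"wx":0,"wy":0,"wz":0},{"jaw":1,"x":-0.001,"y":0,"z":-0.003,"wx":0,"wy":0,"wz":0},{"jaw":1,"x":-0.001,"y":0,"z":-0.003,"wx":0,"wy":0,"wz":0}]'
```

```text
time_s: 5.62
tool_pos: [0.5745, -0.0361, 0.0581]
eef_rot: [0.08, 0.997, 0.0, 0.001]
wrist_force: [-1.4, -0.3, 6.3]
opening: 0.0006
gripper_force: 3.2
```

```bash
python3 -m crank '[{"jaw":1,"x":0,"y":0,"z":-0.0005,"wx":0,"wy":0,"wz":0},{"jaw":1,"x":0,"y":0,"z":-0.001,"wx":0,"wy":0,"wz":0},{"jaw":1,"x":0,"y":0,"z":-0.001,"wx":0,"wy":0,"wz":0}]'
```

```text
time_s: 6.0
tool_pos: [0.5745, -0.0361, 0.0578]
eef_rot: [0.08, 0.997, 0.0, 0.001]
wrist_force: [-3.9, 0.3, 12.6]
opening: 0.0001
gripper_force: 6.3
```

There's a firm stop: 12.6 N at z = 0.0578, against an expected 0.058 for a shut lid. Withdrawing straight up, then checking.

```bash
python3 -m crank '[{"jaw":1,"x":0,"y":0,"z":0.003,"wx":0,"wy":0,"wz":0},{"jaw":1,"x":0,"y":0,"z":0.01,"wx":0,"wy":0,"wz":0},{"jaw":1,"x":0,"y":0,"z":0.03,"wx":0,"wy":0,"wz":0},{"jaw":1,"x":0,"y":0,"z":0.07,"wx":0,"wy":0,"wz":0},{"jaw":1,"x":0,"y":0,"z":0.12,"wx":0,"wy":0,"wz":0},{"jaw":1,"x":-0.05,"y":0.03,"z":0.15,"wx":0,"wy":0,"wz":0},{"jaw":1,"x":-0.1,"y":0.07,"z":0.16,"wx":0,"wy":0,"wz":0},{"jaw":1,"x":-0.15,"y":0.12,"z":0.16,"wx":0,"wy":0,"wz":0}]'
python3 - <<'E'
from h import *
p,d=r.capture("scene");P=cloud("scene",d)
m=((P[...,2]>.042)&(P[...,2]<.13)&(p.max(-1)>110)&(P[...,0]>.54)&(P[...,0]<.66)&(abs(P[...,1]+.037)<.06))
q=P[m];cc=np.median(q,0);k=(np.linalg.norm((q-cc)[:,:2],axis=1)<.028);q=q[k]
w=q[:,2]>0
A=np.c_[q[:,:2]-cc[:2],np.ones(len(q))]
for _ in range(5):
    f=np.linalg.lstsq(A[w],q[w,2],rcond=None)[0];w=abs(A@f-q[:,2])<.004
print(len(q),cc,f,w.mean(),"slope along tab",f[:2]@[-.988,.156])
o=np.load("scene.npz")["p"]
a=np.hstack([cv2.resize(x[150:255,190:300],(400,382),interpolation=cv2.INTER_CUBIC) for x in(o,p)])
cv2.imwrite("pics/s3.png",np.clip(a[...,::-1]*1.5,0,255).astype(np.uint8))
E
```

```text
time_s: 7.0
tool_pos: [0.4327, 0.0753, 0.2176]
eef_rot: [0.081, 0.997, 0.001, 0.001]
wrist_force: [1.3, 1.1, 0.2]
opening: 0.0003
gripper_force: 0.0
547 [ 0.59143824 -0.0359618   0.05637129] [ 0.00646793 -0.00341201  0.05646999] 0.9981718464351006 slope along tab -0.006922584072232234
```

View pics/s3.png

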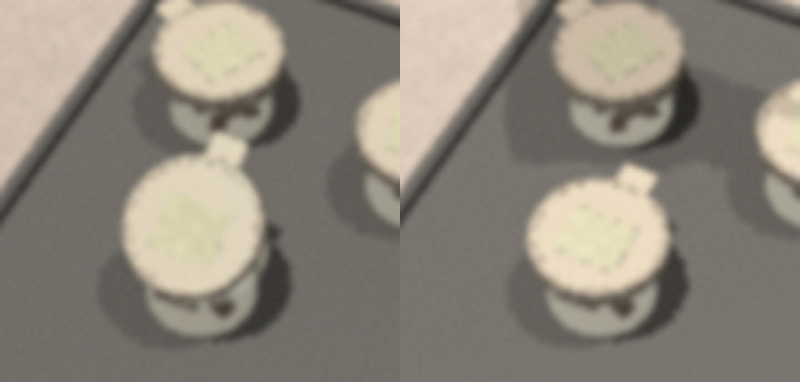

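The lid now lies flat (slope -0.007, same height as the closed pots), the pot hasn't moved from its place, and its neighbours are unchanged.

```bash
python3 -m crank '[{"jaw":1,"x":0,"y":0,"z":0,"wx":0,"wy":0,"wz":0},{"jaw":1,"x":0,"y":0,"z":0,"wx":0,"wy":0,"wz":0}]' && python3 -c "
from rig import r
print(r.hand_in())"
```

```text
time_s: 7.3
tool_pos: [0.4343, 0.0739, 0.2167]
eef_rot: [0.081, 0.997, -0.0, 0.001]
wrist_force: [0.2, -0.7, -0.3]
opening: 0.0006
gripper_force: 0.0
the job is handed in; nothing more can be done
None
```

I pressed the ajar pot's lid fully shut, with no visible shift of the pot or of the neighbours in view, withdrew the arm clear, and handed the job in at 7.3 s; no verdict came back.

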